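# Shut the chip box door and hold back the catch bolt

### The job

We are setting the roller catch on the chip box: push its open door fully shut until it seats under the catch, then reach down into the narrow gap between the blue steel angle and the round pipe and take the hexagon bolt head hidden behind the angle by its two upright flats. Keep a firm grip on the head so that it cannot turn while I tighten the nut in front, and finish while still holding it, with the door still shut. Leave the tools and materials lying around where they are.

Things in the scene. Friction and masses are not known exactly. Their poses are not given: they have to be found in the camera images.
- chip_box: Plywood chip box of a dust extraction line, fixed on the bench: 220 deep (x), 240 wide (y), 150 mm high. Origin: centre of its underside; x points from the door (front) to the back, y left as seen facing the door. On its lid stand a blue steel angle with the catch, a round pipe behind it, and at the pipe's left end a blast gate (y 140 to 156 mm, up to z 268 mm).
- angle_top (a point): Point on the blue angle's top edge, rear face, right above the bolt, 225 mm above the bench; frame as chip_box. The upright flange is 5 mm thick (from here forward), 30 mm long to the right, 110 to the left; its foot lies on the lid, 45 mm to the back, top at 155 mm. In front the nut sticks out 22 mm and the steel catch arm, 34 mm wide, reaches 83 mm forward over the door, top at 169 mm.
- pipe_axis (a point): Point on the axis of the galvanised pipe, 80 mm diameter, that lies along y over the whole width of the lid; 191 mm above the bench, straight behind the bolt; frame as chip_box. Its near flank is 46 mm behind the angle's rear face: that is the gap to reach into, open above and at both ends.
- bolt_head (a point): Centre of the brass hexagon bolt head behind the angle, on the bolt's axis, 200 mm above the bench; frame as chip_box (x along the bolt to the back). 19 mm across flats, 22 mm across corners, 8 mm thick along x; near face 5.5 mm, rear face 13.5 mm behind the angle (round washers between). 25 mm below the angle's top edge, 45 mm free below the axis.
- catch_bolt (a joint): Turn of the bolt about its axis (rad), 0 when two flats stand upright, facing the box's left and right; it starts at most 0.2 rad off. Only finger tight: it spins with very light friction (0.02 N m), so fingers closing from left and right turn the flats square to themselves. It cannot shift.
- chip_door (a joint): Opening angle of the door (rad): 0 fully shut on its stop; grows as the free edge swings out to the front. It stays where it is left. At about 0.07 rad the strike on its top edge meets the catch's spring roller; pressing past takes about 10 to 15 N at door_push, then below 0.03 rad the roller drops behind the strike, pulls the door home and holds it.
- door_hinge (a point): Point on the door's upright hinge axis (left edge), 75 mm above the bench; frame as chip_box. The door, light wood with a clear window, is 220 mm wide from the axis to its free edge, 134 mm high (8 to 142 mm above the bench) and 12 mm thick, its mid-plane through the axis. A black bar pull stands 30 mm off its face, 198 mm from the axis, 36 to 104 mm high.
- door_push (a point): A good place to push: point on the door's outer face, 120 mm from the hinge axis, 120 mm above the bench, on the wooden top rail; moves with the door. x points into the door (the way to push), y along the door to the hinge. The catch arm (see angle_top) overhangs the shut door 80 mm to the right of here, 23 mm above its top edge: keep the gripper clear of it.
- spanner: Loose bystander: steel open-ended spanner, 200 mm, lying on the bench beside the box.
- mallet: Loose bystander: hammer with red head and wooden handle, 280 mm, lying on the bench.
- chisel: Loose bystander: wood chisel, 250 mm, lying on the bench.
- glue: Loose bystander: white glue bottle, 64 mm diameter, 170 mm high, standing on the bench.
- screw_tin: Loose bystander: aluminium tin, 52 mm diameter, 45 mm high, standing on the box's lid left of the angle.
- offcut: Loose bystander: pine offcut with finger joints, 220 x 60 x 22 mm, lying on the bench.
- try_square: Loose bystander: joiner's try square, dark stock 110 mm and steel blade 150 mm, lying on the bench.

How it is judged:
By the outcome, as a careful person would: the job done as asked, in the order asked, and still so for the second after the job is handed in, while the arm keeps its last pose, push and grip.
It also fails if it takes over 40 s, if anything falls off the work surface, if the arm or the gripper's body presses on something with over 40 N, if the wrist force passes 120 N, or if a joint passes its speed limit or range.

### The arm

A 6-joint arm with a two-finger parallel gripper is mounted at the origin on the work surface. World frame = base frame: x ahead of the robot, y to its left, z up, the work surface at z = 0. Lengths are in m, angles in rad, forces in N, time in s.
With the tool pointing down it reaches from about 0.275 to 0.85 m from the base axis. Payload 19 kg.
Tool frame: the origin (TCP) lies at the very end of the fingers, on their centre line; the grasp point (between the pads) lies 19 mm behind it; z points along the fingers, y is the line along which they close (so a half turn about z gives the same grasp; the last joint's range is limited). The gripper opens to 85 mm and grips with 20 to 120 N. Pads are 22 mm wide; open, the fingers measure 114 mm over their backs; the gripper's body (76 mm by 85 mm) begins 54 mm behind the grasp point. The pads swing forward as they close: fully open they stand 13 mm farther back than shut.
Start: joints at [1.139, 0.15, 1.437, -0, 1.554, -0.134], TCP at [0.169, 0.55, 0.231] pointing down, gripper open.
Joint ranges: [-2.8, 2.8], [-0.68, 2.1], [0.12, 2.68], [-1.39, 4.53], [0.16, 2.79], [-2.81, 2.81]. Speed limits (rad/s): [1.89, 1.89, 2.22, 3.01, 3.01, 3.01].

### API

Orientations are given as a unit quaternion [w, x, y, z].
In Python, from rig import readout, vision, order, regions_of gives the robot as it stands.
- The arm moves only by the shell command python3 -m crank 'ROWS' [FORCE]. ROWS is JSON, a list of rows, each a list of 3 entries, a list of its own where there are three numbers: the opening, from 0 (shut) to 1 (fully open), then the shift along the tool's x, y, z in cm, then the turn, a rotation vector about the tool's x, y, z in degrees. In form: [[gripper, [dx, dy, dz], [ax, ay, az]], ...]. A call has 1 to 8 rows; each row is the pose to reach, as a shift and turn from the pose commanded when the call began, along the tool's axes at that moment; what a row does not reach only later rows make up. A row lasts 1/12 s, in which the tool goes at most 41.7 mm and 7.16 degrees, less where a joint would pass 70% of its speed; a pose out of reach is approached as far as the arm can. A call with a gripper value outside its range is refused whole. The fingers move at their own pace and stop on an object; FORCE is the grip in N (left out, the last holds). Time passes only in rows, so rows that repeat a pose let the fingers close. It gives the time, the measured TCP pose, the force, the opening and the grip force at its end, in the units of the state.
- readout.sense(): the state, without advancing time (a new reading comes with each control period).
- vision.snapshot(name): name is "scene" or "top"; returns the picture (420x560x3 uint8, red, green, blue); there is no depth.
- vision.camera_params(name): a dict with "fx", "fy", "cx", "cy" (pixels), "world_from_camera" (4x4, takes a point from camera to world coordinates). Camera axes: x right, y up, looking along -z (the intrinsics and any distortion apply to the point x, -y, -z); pixel columns grow to the right and rows downward; lengths in m; the calibration is good to about 2 mm. A picture is of the moment at which its call begins. camera_params takes no time and is no camera call.
- order.close_job(): hands the job in; it is judged then, once.
Trained networks look in the newest picture that a camera, given by its name, has taken for a name from the list of things; names that differ only in an ending like _2 or _b are one class to them, and where a whole thing is asked for, a point or a joint stands for the part that bears it (a point fixed in the world has none). Each returns a list of dicts, best first, with "p" (0 to 1); they miss things now and then, are a little off and sometimes report something else, mostly with a low value. They report only what shows in the picture. A call takes as long as a camera call.
- regions_of(target, camera): "pixels" (420x560 bool, what is visible of it) and "extent" ([left, top, right, bottom] in pixels, round what is visible of it).
The state is a dict: "time": time; "joint_pos": joint angles; "qd": joint speeds; "joint_torque": joint torques, N m; "tool_pos": TCP position; "tool_rot": TCP orientation; "force": force on the tool from outside, world axes, zero at the start; "wrist_torque": the same for the moment, N m; "opening": opening from 0.0 (shut) to 1.0 (fully open); "gripper_force": force on a finger pad.
Only numpy, scipy, OpenCV 4.12 (cv2) and the standard library are available. Lean on these libraries where they do the work, as an engineer would, in place of code of your own. Each camera call takes 0.05 s, during which the arm holds its last target. There are 200 camera calls.

## Working session

There is one attempt and no reset: what is moved stays moved. The work goes in short steps, Python scripts to look and compute and a shell command to move; the robot and the scene stay as the last step left them, time stands still between calls to the robot, and variables do not carry over. Pictures are saved under pics/ and viewed, at most 10 in all, crops included, and the job is handed in when it is done.

```bash
ls; mkdir -p pics; python3 - <<'E'
from rig import readout, vision
import cv2,numpy as np
s=readout.sense();print(s)
for n in("scene","top"):
    im=vision.snapshot(n);cv2.imwrite(f"pics/{n}0.png",cv2.resize(im[:,:,::-1],(800,600),interpolation=cv2.INTER_CUBIC))
    p=vision.camera_params(n);print(n,{k:np.round(v,4).tolist() if not isinstance(v,str) else v for k,v in p.items()})
E
```

```text
pics
{'time': 0.0, 'joint_pos': array([ 1.13902404e+00,  1.50973206e-01,  1.43801248e+00, -2.75419235e-05,
        1.55381253e+00, -1.34029156e-01]), 'qd': array([-3.69725449e-04,  9.43627385e-06, -5.88348066e-04,  7.84923196e-04,
        3.35173344e-04, -4.63029798e-04]), 'joint_torque': array([-2.97560007e-03, -7.13068485e+01, -5.70863092e+01, -5.03651318e-04,
        8.63099413e-03, -7.15885812e-05]), 'tool_pos': array([0.16862331, 0.54946116, 0.23069199]), 'tool_rot': array([-1.55040014e-04,  1.48322008e-01,  9.88938936e-01, -5.82663417e-04]), 'force': array([ 0.40221921,  0.1295678 , -0.17512783]), 'wrist_torque': array([ 0.00771593, -0.02211218, -0.02387276]), 'gripper_force': 0.0, 'opening': 1.001305717898867}
scene {'fx': 437.3291, 'fy': 437.3291, 'cx': 279.3381, 'cy': 197.4233, 'world_from_camera': [[-0.5104, -0.5217, 0.6836, 1.455], [0.8599, -0.3031, 0.4107, 0.5795], [-0.0071, 0.7975, 0.6033, 0.9254], [0.0, 0.0, 0.0, 1.0]]}
top {'fx': 495.6585, 'fy': 495.6585, 'cx': 277.4519, 'cy': 206.2706, 'world_from_camera': [[0.1111, 0.9728, -0.2034, 0.2973], [-0.9938, 0.1095, -0.0192, 0.009], [0.0036, 0.2043, 0.9789, 1.4728], [0.0, 0.0, 0.0, 1.0]]}
```

View pics/scene0.png

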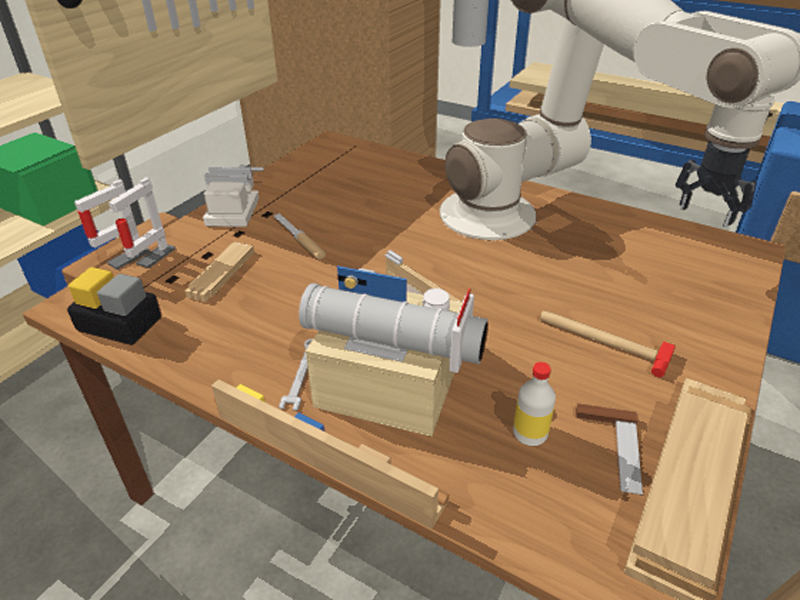

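View pics/top0.png

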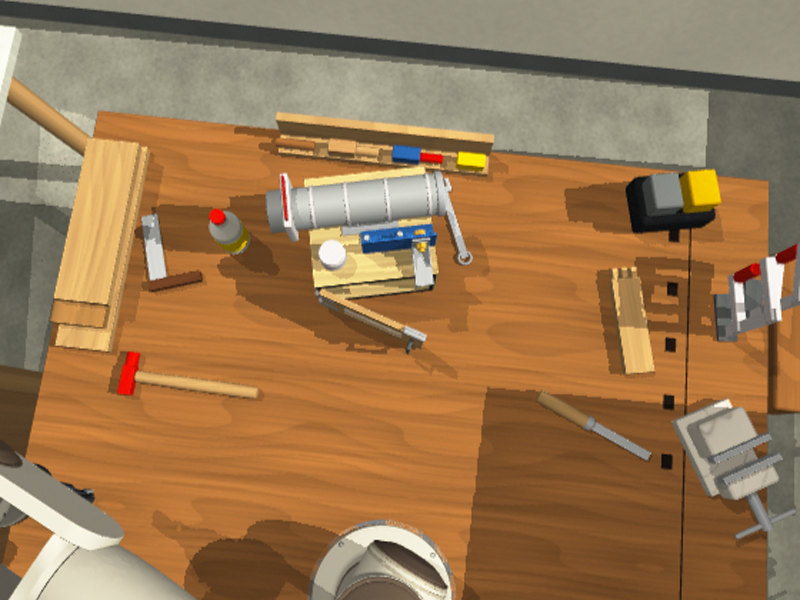

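The box is in front of the robot (top view about (370,230)). Its door stands open at (320,290)–(425,340). The bolt head is brass, at about (350,282) in the scene view and (422,240) in the top view.

```bash
python3 - <<'E'
import cv2,numpy as np
from rig import vision
t=vision.snapshot("top")[:,:,::-1];s=vision.snapshot("scene")[:,:,::-1]
a=cv2.resize(t[110:250,180:340],(800,700),interpolation=cv2.INTER_CUBIC)[:600]
b=cv2.resize(s[180:300,200:350],(750,600),interpolation=cv2.INTER_CUBIC)
cv2.imwrite("pics/t1.png",a);cv2.imwrite("pics/s1.png",b)
E
```

```text
(no output)
```

View pics/t1.png

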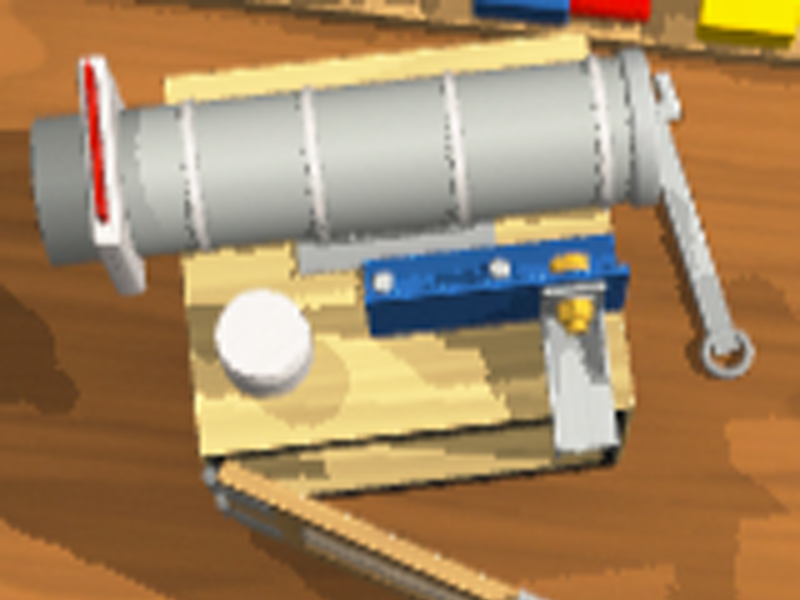

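View pics/s1.png

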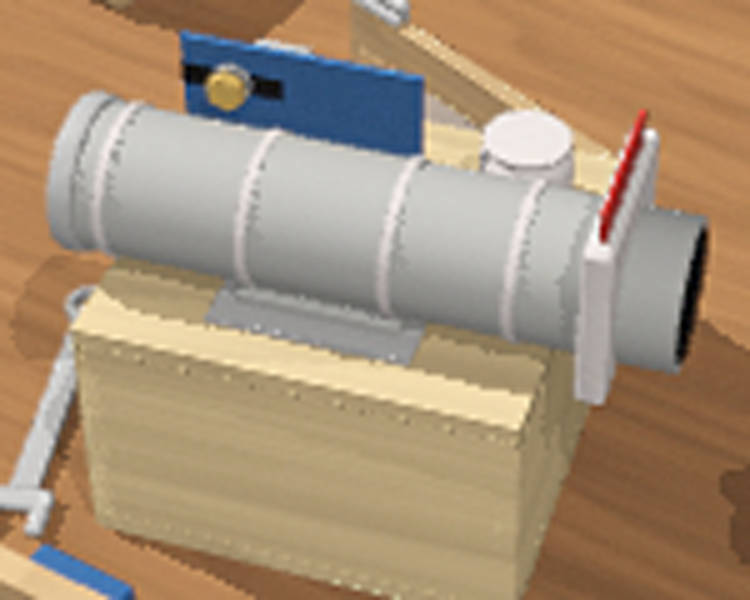

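Readings from the 5x crops:

| View | Feature | Crop pixels |
|---|---|---|
| Top | Lid corners | (202,458), (633,408), (165,78), (588,36) |
| Top | Flange top edge | about (367,290) to (628,265) |
| Top | Bolt head | (570,263) |
| Top | Door hinge end | (220,465) |
| Scene | Bolt head | (227,88) |
| Scene | Flange corners | (182,33), (424,76) |
| Scene | Lid back corners | (75,328), (520,430) |

Next I'll fit the box pose to these.

```bash
cat > h.py <<'E'
import numpy as np
from rig import vision
C={n:vision.camera_params(n) for n in("top","scene")}
def proj(n,P):
    p=C[n];M=np.linalg.inv(np.array(p["world_from_camera"]))
    q=M[:3,:3]@P+M[:3,3]
    return np.array([p["fx"]*q[0]/-q[2]+p["cx"],p["fy"]*-q[1]/-q[2]+p["cy"]])
O={"top":(180,110),"scene":(200,180)}
def px(n,u,v): return np.array([O[n][0]+(u+.5)/5-.5,O[n][1]+(v+.5)/5-.5])
def w(b,P):
    c,s=np.cos(b[2]),np.sin(b[2]);return np.array([b[0]+c*P[0]-s*P[1],b[1]+s*P[0]+c*P[1],P[2]])
E
cat > fit.py <<'E'
from h import *
from scipy.optimize import least_squares
def obs(b):
    ax,ay=b[3],b[4]
    return [("top",202,458,(-.11,.12,.15)),("top",633,408,(-.11,-.12,.15)),("top",165,78,(.11,.12,.15)),("top",588,36,(.11,-.12,.15)),
    ("scene",75,328,(.11,-.12,.15)),("scene",520,430,(.11,.12,.15)),
    ("scene",182,33,(ax,ay-.03,.225)),("scene",424,76,(ax,ay+.11,.225)),("scene",225,90,(ax+.0135,ay,.2)),
    ("top",570,258,(ax+.011,ay,.207)),("top",365,262,(ax+.045,ay+.11,.155)),("top",615,236,(ax+.045,ay-.03,.155)),
    ("top",367,290,(ax-.0025,ay+.11,.225)),("top",628,265,(ax-.0025,ay-.03,.225)),("top",577,318,(ax-.022,ay,.2))]
def f(b): return np.concatenate([px(n,u,v)-proj(n,w(b,np.array(P))) for n,u,v,P in obs(b)])
if __name__=="__main__":
    r=least_squares(f,[.62,-.02,.1,0.02,-.08],loss="soft_l1")
    print(r.x.round(4));
    for o,e in zip(obs(r.x),f(r.x).reshape(-1,2)): print(o[:3],e.round(2))
    b=r.x;print("bolt",w(b,(b[3]+.0095,b[4],.2)))
    # pixel to plane z=.142: door top inner edge points in top crop
    for u,v in((240,462),(515,590)):
        p=C["top"];M=np.array(p["world_from_camera"]);q=px("top",u,v)
        d=M[:3,:3]@np.array([(q[0]-p["cx"])/p["fx"],-(q[1]-p["cy"])/p["fy"],-1]);P=M[:3,3]+d*(.142-M[2,3])/d[2]
        c,s=np.cos(b[2]),np.sin(b[2]);e=P[:2]-b[:2];print("door box frame",c*e[0]+s*e[1],-s*e[0]+c*e[1],"world",P)
    from rig import regions_of
    for t in("bolt_head","chip_door","angle_top","screw_tin"):
        for n in("top","scene"): print(t,n,[(round(x["p"],2),np.round(x["extent"],1).tolist()) for x in regions_of(t,n)[:1]])
    print("bolt px",proj("top",w(b,(b[3]+.0095,b[4],.2))),proj("scene",w(b,(b[3]+.0135,b[4],.2))))
E
python3 fit.py
```

```text
[ 0.7026  0.1016  0.225  -0.0508 -0.0905]
('top', 202, 458) [0.6  0.03]
('top', 633, 408) [-0.38 -0.35]
('top', 165, 78) [ 0.19 -0.28]
('top', 588, 36) [0.35 0.29]
('scene', 75, 328) [1.08 0.02]
('scene', 520, 430) [-0.05  0.1 ]
('scene', 182, 33) [ 0.73 -0.41]
('scene', 424, 76) [ 0.49 -0.88]
('scene', 225, 90) [ 0.45 -1.05]
('top', 570, 258) [ 0.04 -1.05]
('top', 365, 262) [0.61 1.72]
('top', 615, 236) [0.45 1.96]
('top', 367, 290) [ 0.39 -2.12]
('top', 628, 265) [-0.59 -1.33]
('top', 577, 318) [ 0.05 -1.66]
bolt [0.68251196 0.0041668  0.2       ]
door box frame -0.1130068960133761 0.09857062187599573 world [0.5704656  0.17244103 0.142     ]
door box frame -0.20076522563691926 -0.04331997797045121 world [0.51657361 0.01454828 0.142     ]
bolt_head top [(0.89, [187.0, 119.2, 310.0, 246.2])]
bolt_head scene [(0.63, [207.5, 177.9, 342.7, 307.0])]
chip_door top [(0.9, [221.2, 205.2, 299.7, 245.3])]
chip_door scene [(0.73, [273.5, 175.7, 316.5, 211.1])]
angle_top top [(0.62, [188.5, 119.5, 313.4, 249.7])]
angle_top scene [(0.82, [209.5, 176.0, 340.4, 304.6])]
screw_tin top [(0.52, [219.9, 167.3, 245.0, 185.5])]
screw_tin scene [(0.75, [294.4, 200.3, 314.3, 216.2])]
bolt px [293.53180289 163.54576747] [244.14808156 198.65136194]
```

```bash
sed -i 's/("top",365,262.*155)),("top",615,236.*155)),/ /' fit.py; sed -i '/from rig import regions_of/,/regions_of(t/d' fit.py; python3 fit.py; python3 - <<'E'
from scipy.spatial.transform import Rotation as R
from rig import readout
s=readout.sense();q=s["tool_rot"];print(R.from_quat([q[1],q[2],q[3],q[0]]).as_matrix().round(4),s["tool_pos"])
E
```

```text
[ 0.7026  0.1016  0.2245 -0.0484 -0.09  ]
('top', 202, 458) [0.63 0.04]
('top', 633, 408) [-0.35 -0.38]
('top', 165, 78) [ 0.18 -0.26]
('top', 588, 36) [0.34 0.28]
('scene', 75, 328) [1.08 0.03]
('scene', 520, 430) [-0.03  0.09]
('scene', 182, 33) [ 0.9  -0.92]
('scene', 424, 76) [ 0.58 -1.44]
('scene', 225, 90) [ 0.61 -1.59]
('top', 570, 258) [ 0.33 -0.21]
('top', 367, 290) [ 0.67 -1.25]
('top', 628, 265) [-0.29 -0.49]
('top', 577, 318) [ 0.34 -0.82]
bolt [0.68472264 0.00517026 0.2       ]
door box frame -0.11305014272074704 0.09849313063681993 world [0.5704656  0.17244103 0.142     ]
door box frame -0.20074015973333278 -0.04343969734681254 world [0.51657361 0.01454828 0.142     ]
bolt px [293.24488992 162.71514312] [243.99387295 199.18568976]
[[-9.560e-01  2.934e-01 -1.000e-04]
 [ 2.934e-01  9.560e-01 -1.000e-04]
 [ 0.000e+00 -1.000e-04 -1.000e+00]] [0.16871784 0.54964463 0.23125277]
```

```bash
python3 -m crank '[[0,[-4,-3.5,0],[0,0,-4]],[0,[-7,-6,0],[0,0,-8]],[0,[-10,-9,0],[0,0,-12]],[0,[-13,-12,0],[0,0,-16]],[0,[-16,-15,0],[0,0,-20]],[0,[-19,-18,0],[0,0,-24]],[0,[-22,-20,0],[0,0,-28]],[0,[-24,-22,0],[0,0,-29.9]]]' 20
cat > pose.py <<'E'
from rig import readout
from h import *
from scipy.spatial.transform import Rotation as R
import sys
s=readout.sense();q=s["tool_rot"];M=R.from_quat([q[1],q[2],q[3],q[0]]).as_matrix()
B=np.array([.7026,.1016,.2245]);c,sn=np.cos(B[2]),np.sin(B[2]);T=np.array([[c,-sn,0],[sn,c,0],[0,0,1]])
print("t",s["time"],"box xyz",(T.T@(s["tool_pos"]-[B[0],B[1],0])).round(4),"F box",(T.T@s["force"]).round(1),"op",round(s["opening"],3),"gf",round(float(s["gripper_force"]),1))
G=T@np.diag([-1,1,-1.]);print("rot err tool deg",np.degrees(R.from_matrix(M.T@G).as_rotvec()).round(2),"wrist",s["wrist_torque"].round(2))
if len(sys.argv)>1:
    g=T@np.array([float(v) for v in sys.argv[1:4]])+[B[0],B[1],0]
    print("shift tool cm",(100*M.T@(g-s["tool_pos"])).round(2))
E
python3 pose.py -.25 0 .19
```

```text
time: 1.27
tool_pos: [0.3346, 0.2668, 0.2316]
tool_rot: [0.001, -0.114, 0.994, -0.0]
force: [0.7, 0.4, 0.4]
opening: 0.005
gripper_force: 0.0
t 1.2667 box xyz [-0.322   0.243   0.2316] F box [0.8 0.2 0.4] op 0.005 gf 0.0
rot err tool deg [-0.01  0.06  0.2 ] wrist [ 0.04 -0.01  0.04]
shift tool cm [ -7.11 -24.32   4.17]
```

```bash
python3 -m crank '[[0,[-0.5,-4,0],[0,0,0]],[0,[-1.5,-8,0],[0,0,0]],[0,[-3,-12,1],[0,0,0]],[0,[-4.5,-16,2],[0,0,0]],[0,[-6,-20,4],[0,0,0]],[0,[-7.2,-23,6],[0,0,0]],[0,[-7.2,-24.3,9],[0,0,0]],[0,[-7.2,-24.3,12],[0,0,0]]]' && python3 pose.py -.25 0 .105
python3 - <<'E'
import cv2
from rig import vision
t=vision.snapshot("top")[:,:,::-1]
cv2.imwrite("pics/t2.png",cv2.resize(t[110:260,180:340],(640,600),interpolation=cv2.INTER_CUBIC))
E
```

```text
time: 1.93
tool_pos: [0.459, 0.0448, 0.1101]
tool_rot: [0.0, -0.11, 0.994, -0.0]
force: [-0.1, 1.6, -1.2]
opening: 0.003
gripper_force: 0.0
t 1.9333 box xyz [-0.2501 -0.0011  0.1101] F box [ 0.3  1.5 -1.2] op 0.003 gf 0.0
rot err tool deg [-0.06  0.04 -0.21] wrist [-0.01  0.01 -0.02]
shift tool cm [-0.01  0.11  0.51]
```

View pics/t2.png

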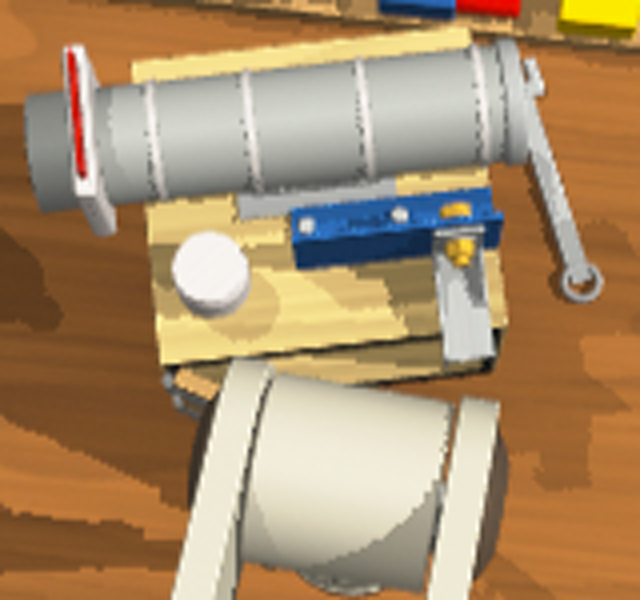

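The arm hides the door in this view, but nothing is touching it. I'll push along box +x.

```bash
python3 -m crank '[[0,[-1.5,0,0],[0,0,0]],[0,[-3,0,0],[0,0,0]],[0,[-4.5,0,0],[0,0,0]],[0,[-5.5,0,0],[0,0,0]],[0,[-6.5,0,0],[0,0,0]],[0,[-7.5,0,0],[0,0,0]],[0,[-8.5,0,0],[0,0,0]],[0,[-9.3,0,0],[0,0,0]]]' && python3 pose.py -.133 0 .11
```

```text
time: 2.65
tool_pos: [0.5493, 0.0689, 0.1115]
tool_rot: [0.0, -0.112, 0.994, -0.0]
force: [0.4, -0.7, 0.2]
opening: 0.004
gripper_force: 0.1
t 2.65 box xyz [-0.1567  0.0023  0.1115] F box [ 0.3 -0.8  0.2] op 0.004 gf 0.1
rot err tool deg [-0.01  0.01 -0.02] wrist [-0.05  0.09  0.01]
shift tool cm [-2.37 -0.23  0.15]
```

```bash
python3 -m crank '[[0,[-0.5,0,0],[0,0,0]],[0,[-1,0,0],[0,0,0]],[0,[-1.4,0,0],[0,0,0]],[0,[-1.7,0,0],[0,0,0]]]' && python3 pose.py -.133 0 .11
```

```text
time: 2.98
tool_pos: [0.5649, 0.0723, 0.1112]
tool_rot: [-0.001, -0.112, 0.994, -0.0]
force: [-12.5, -6.3, 6.5]
opening: 0.003
gripper_force: 6.5
t 2.9833 box xyz [-0.1408  0.0021  0.1112] F box [-13.6  -3.3   6.5] op 0.003 gf 6.5
rot err tool deg [-0.01 -0.08 -0.03] wrist [-0.99  1.81 -0.09]
shift tool cm [-0.78 -0.21  0.12]
```

```bash
python3 -m crank '[[0,[-0.2,0,0],[0,0,0]],[0,[-0.4,0,0],[0,0,0]],[0,[-0.5,0,0],[0,0,0]]]' && python3 pose.py -.133 0 .11
```

```text
time: 3.23
tool_pos: [0.5694, 0.073, 0.1112]
tool_rot: [-0.001, -0.112, 0.994, -0.0]
force: [-4.8, -5.3, 1.7]
opening: -0.001
gripper_force: 2.9
t 3.2333 box xyz [-0.1362  0.0018  0.1112] F box [-5.9 -4.1  1.7] op -0.001 gf 2.9
rot err tool deg [-0.04 -0.1  -0.04] wrist [-0.75  0.72 -0.1 ]
shift tool cm [-0.32 -0.18  0.12]
```

```bash
python3 -m crank '[[0,[-0.15,0,0],[0,0,0]],[0,[-0.3,0,0],[0,0,0]],[0,[-0.3,0,0],[0,0,0]]]' && python3 pose.py -.133 0 .11
```

```text
time: 3.48
tool_pos: [0.5719, 0.0738, 0.1112]
tool_rot: [-0.001, -0.112, 0.994, -0.0]
force: [-12.2, -5.5, 5.4]
opening: 0.003
gripper_force: 6.5
t 3.4833 box xyz [-0.1336  0.002   0.1112] F box [-13.1  -2.7   5.4] op 0.003 gf 6.5
rot err tool deg [-0.02 -0.16 -0.03] wrist [-0.79  1.71 -0.02]
shift tool cm [-0.06 -0.2   0.12]
```

```bash
python3 -m crank '[[0,[-0.15,0,0],[0,0,0]],[0,[-0.25,0,0],[0,0,0]],[0,[-0.25,0,0],[0,0,0]]]' && python3 pose.py -.133 0 .11
```

```text
time: 3.73
tool_pos: [0.5719, 0.0738, 0.1112]
tool_rot: [-0.004, -0.112, 0.994, -0.001]
force: [-37.0, -12.0, 19.8]
opening: 0.002
gripper_force: 19.8
t 3.7333 box xyz [-0.1336  0.002   0.1112] F box [-38.8  -3.5  19.8] op 0.002 gf 19.8
rot err tool deg [-0.01 -0.48 -0.03] wrist [-1.76  5.52 -0.03]
shift tool cm [-0.06 -0.2   0.12]
```

```bash
python3 -m crank '[[0,[-0.15,0,0],[0,0,0]],[0,[-0.25,0,0],[0,0,0]],[0,[-0.25,0,0],[0,0,0]]]' && python3 pose.py -.133 0 .11
```

```text
time: 3.98
tool_pos: [0.572, 0.0738, 0.1112]
tool_rot: [-0.007, -0.112, 0.994, -0.001]
force: [-64.0, -18.5, 33.1]
opening: -0.001
gripper_force: 33.2
t 3.9833 box xyz [-0.1335  0.002   0.1112] F box [-66.5  -3.8  33.1] op -0.001 gf 33.2
rot err tool deg [-0.01 -0.8  -0.03] wrist [-2.66  9.21  0.  ]
shift tool cm [-0.05 -0.2   0.11]
```

The door is hard on its stop: it won't move at 66 N. I'll back off, lift and check.

```bash
python3 -m crank '[[0,[1,0,0],[0,0,0]],[0,[3,0,0],[0,0,0]],[0,[6,0,0],[0,0,0]],[0,[9,0,-2],[0,0,0]],[0.7,[11,0,-6],[0,0,0]],[0.7,[13,0,-10],[0,0,0]],[0.7,[15,0,-14],[0,0,0]],[0.7,[17,0,-18],[0,0,0]]]' && python3 pose.py -.033 -.09 .29
python3 - <<'E'
import cv2
from rig import vision
t=vision.snapshot("top")[:,:,::-1]
cv2.imwrite("pics/t3.png",cv2.resize(t[110:250,180:340],(686,600),interpolation=cv2.INTER_CUBIC))
E
```

```text
time: 4.65
tool_pos: [0.416, 0.0388, 0.2823]
tool_rot: [0.0, -0.112, 0.994, -0.0]
force: [1.2, 0.7, -0.1]
opening: 0.562
gripper_force: 0.0
t 4.65 box xyz [-0.2934  0.0026  0.2823] F box [ 1.3  0.4 -0.1] op 0.562 gf 0.0
rot err tool deg [-0.01  0.04 -0.02] wrist [-0.03  0.    0.02]
shift tool cm [-26.05  -9.25  -0.75]
```

View pics/t3.png

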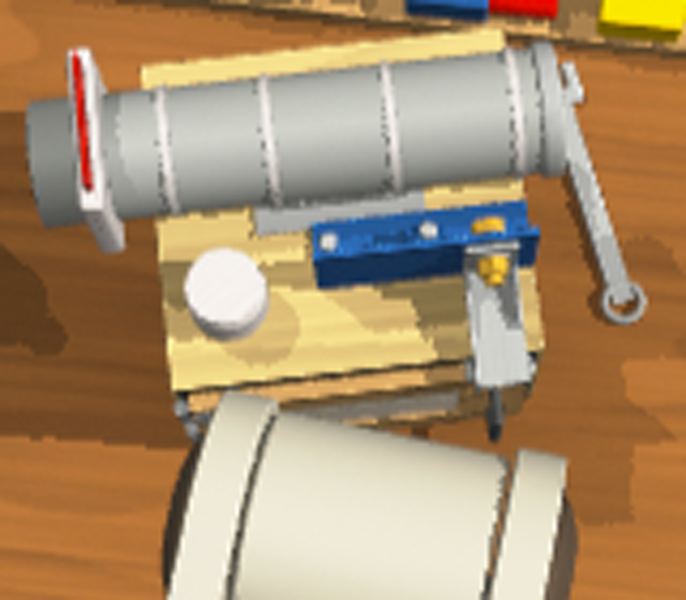

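The door is shut: its top edge lies parallel to the box front and the pull is at (495,415). Now I'll move above the gap.

```bash
python3 -m crank '[[0.6,[-3.5,-1,0],[0,0,0]],[0.6,[-7,-2.5,0],[0,0,0]],[0.6,[-10.5,-4,0],[0,0,0]],[0.6,[-14,-5.5,0],[0,0,0]],[0.6,[-17.5,-7,0],[0,0,0]],[0.6,[-21,-8,0],[0,0,0]],[0.6,[-24,-9.2,0],[0,0,0]],[0.6,[-26,-9.2,0],[0,0,0]]]' && python3 -m crank '[[0.6,[0,0,2],[0,0,0]],[0.6,[0,0,3],[0,0,0]],[0.6,[0,0,3],[0,0,0]]]' && python3 pose.py -.033 -.09 .18
python3 - <<'E'
import cv2
from rig import vision
t=vision.snapshot("scene")[:,:,::-1]
cv2.imwrite("pics/s3.png",cv2.resize(t[140:240,200:333],(798,600),interpolation=cv2.INTER_CUBIC))
E
```

```text
time: 5.37
tool_pos: [0.6938, 0.0055, 0.2789]
tool_rot: [-0.0, -0.111, 0.994, -0.0]
force: [0.1, 0.0, -0.3]
opening: 0.597
gripper_force: 0.0
time: 5.62
tool_pos: [0.6904, 0.007, 0.2472]
tool_rot: [-0.002, -0.112, 0.994, 0.0]
force: [-0.8, 0.5, -1.1]
opening: 0.597
gripper_force: 0.0
t 5.6167 box xyz [-0.033  -0.0895  0.2472] F box [-0.7  0.7 -1.1] op 0.597 gf 0.0
rot err tool deg [ 0.08 -0.24 -0.02] wrist [0.01 0.01 0.  ]
shift tool cm [-0.02 -0.05  6.72]
```

View pics/s3.png

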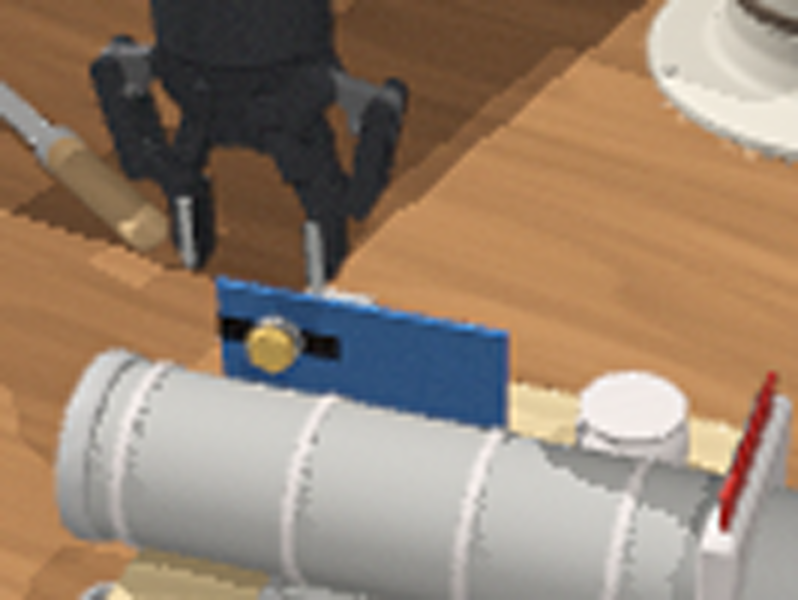

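```bash
python3 - <<'E'
from h import *
B=[.7026,.1016,.2245]
def c(n,P):
    q=proj(n,w(B,np.array(P)));return ((q+.5-np.array([200,140]))*6-.5).round(0)
for z in(.247,.255):
  for y in(-.09-.0255,-.09+.0255):
    for x in(-.044,-.022): print("pad inner tip",z,y,x,c("scene",(x,y,z)))
print("angle rear corners",c("scene",(-.0484,-.12,.225)),c("scene",(-.0484,.02,.225)),"boltrear",c("scene",(-.035,-.09,.2)))
E
```

```text
pad inner tip 0.247 -0.11549999999999999 -0.044 [215. 253.]
pad inner tip 0.247 -0.11549999999999999 -0.022 [196. 280.]
pad inner tip 0.247 -0.0645 -0.044 [321. 272.]
pad inner tip 0.247 -0.0645 -0.022 [304. 300.]
pad inner tip 0.255 -0.11549999999999999 -0.044 [214. 238.]
pad inner tip 0.255 -0.11549999999999999 -0.022 [195. 265.]
pad inner tip 0.255 -0.0645 -0.044 [321. 258.]
pad inner tip 0.255 -0.0645 -0.022 [303. 285.]
angle rear corners [213. 285.] [505. 340.] boltrear [267. 357.]
```

The camera readings put the angle's face somewhere within about 5 mm. I'll descend with clearance on both sides and gauge it by a light touch.

```bash
python3 -m crank '[[0.6,[0,0,1],[0,0,0]],[0.6,[0,0,2],[0,0,0]],[0.6,[0,0,3],[0,0,0]],[0.6,[0,0,4],[0,0,0]],[0.6,[0,0,5],[0,0,0]],[0.6,[0,0,6],[0,0,0]],[0.6,[0,0,6.3],[0,0,0]],[0.6,[0,0,6.3],[0,0,0]]]' && python3 pose.py -.033 -.09 .18
```

```text
time: 6.33
tool_pos: [0.6909, 0.0068, 0.1861]
tool_rot: [-0.001, -0.112, 0.994, 0.0]
force: [0.1, -0.1, 0.2]
opening: 0.6
gripper_force: 0.0
t 6.3333 box xyz [-0.0325 -0.0898  0.1861] F box [ 0.1 -0.1  0.2] op 0.6 gf 0.0
rot err tool deg [ 0.03 -0.1  -0.03] wrist [-0.05 -0.02 -0.05]
shift tool cm [ 0.05 -0.02  0.61]
```

```bash
python3 -m crank '[[0.6,[0.15,0,0.3],[0,0,0]],[0.6,[0.3,0,0.6],[0,0,0]],[0.6,[0.4,0,0.6],[0,0,0]]]' && python3 pose.py -.033 -.09 .18
```

```text
time: 6.58
tool_pos: [0.6871, 0.0059, 0.181]
tool_rot: [-0.0, -0.112, 0.994, -0.0]
force: [-0.4, 0.5, -1.1]
opening: 0.599
gripper_force: 0.0
t 6.5833 box xyz [-0.0364 -0.0899  0.181 ] F box [-0.3  0.6 -1.1] op 0.599 gf 0.0
rot err tool deg [-0.   -0.02 -0.02] wrist [ 0.02  0.02 -0.04]
shift tool cm [-0.34 -0.01  0.1 ]
```

```bash
python3 -m crank '[[0.6,[0.1,0,0],[0,0,0]],[0.6,[0.2,0,0],[0,0,0]],[0.6,[0.2,0,0],[0,0,0]]]' && python3 pose.py
```

```text
time: 6.83
tool_pos: [0.6853, 0.0054, 0.1817]
tool_rot: [0.0, -0.112, 0.994, -0.0]
force: [-0.3, -0.1, 1.2]
opening: 0.599
gripper_force: 0.0
t 6.8333 box xyz [-0.0383 -0.0899  0.1817] F box [-0.4  0.   1.2] op 0.599 gf 0.0
rot err tool deg [-0.01  0.02 -0.03] wrist [ 0.06 -0.   -0.02]
```

```bash
python3 -m crank '[[0.6,[0.1,0,0],[0,0,0]],[0.6,[0.2,0,0],[0,0,0]],[0.6,[0.2,0,0],[0,0,0]]]' && python3 pose.py
```

```text
time: 7.08
tool_pos: [0.6846, 0.0053, 0.1818]
tool_rot: [0.002, -0.112, 0.994, -0.0]
force: [12.9, 2.0, -1.4]
opening: 0.602
gripper_force: 0.0
t 7.0833 box xyz [-0.039  -0.0899  0.1818] F box [13.1 -0.9 -1.4] op 0.602 gf 0.0
rot err tool deg [-0.03  0.19 -0.02] wrist [ 0.29 -1.65 -0.33]
```

Contact at box x = -0.039, so the angle's rear face is at -0.050. I'll back off 4–5 mm and close.

```bash
python3 -m crank '[[0.6,[-0.3,0,0.1],[0,0,0]],[0.6,[-0.55,0,0.2],[0,0,0]],[0.4,[-0.55,0,0.2],[0,0,0]],[0.3,[-0.55,0,0.2],[0,0,0]],[0.1,[-0.55,0,0.2],[0,0,0]],[0.1,[-0.55,0,0.2],[0,0,0]],[0.1,[-0.55,0,0.2],[0,0,0]],[0.1,[-0.55,0,0.2],[0,0,0]]]' 30 && python3 pose.py
```

```text
time: 7.75
tool_pos: [0.689, 0.0051, 0.1795]
tool_rot: [0.0, -0.111, 0.994, -0.001]
force: [3.4, -8.1, -1.5]
opening: 0.219
gripper_force: 29.9
t 7.75 box xyz [-0.0347 -0.091   0.1795] F box [ 1.5 -8.7 -1.5] op 0.219 gf 29.9
rot err tool deg [-0.1   0.01 -0.07] wrist [-1.16 -0.38  0.1 ]
```

The opening is 18.6 mm, so the pads are on the flats (19 mm). I'll relieve the side load and firm up the grip.

```bash
python3 -m crank '[[0.1,[0,-0.1,0],[0,0,0]],[0.1,[0,-0.1,0],[0,0,0]],[0.1,[0,-0.1,0],[0,0,0]],[0.1,[0,-0.1,0],[0,0,0]],[0.1,[0,-0.1,0],[0,0,0]],[0.1,[0,-0.1,0],[0,0,0]]]' 90 && python3 pose.py
python3 - <<'E'
import cv2,numpy as np
from rig import vision
t=vision.snapshot("scene")[:,:,::-1];u=vision.snapshot("top")[:,:,::-1]
a=cv2.resize(t[150:230,205:285],(400,400),interpolation=cv2.INTER_CUBIC);b=cv2.resize(u[170:250,200:280],(400,400),interpolation=cv2.INTER_CUBIC)
cv2.imwrite("pics/f.png",np.hstack([a,b]))
E
```

```text
time: 8.25
tool_pos: [0.6891, 0.0051, 0.1796]
tool_rot: [0.0, -0.112, 0.994, -0.0]
force: [1.3, -5.6, 5.0]
opening: 0.19
gripper_force: 92.5
t 8.25 box xyz [-0.0347 -0.0911  0.1796] F box [ 0.1 -5.8  5. ] op 0.19 gf 92.5
rot err tool deg [-0.03  0.01 -0.03] wrist [-0.66 -0.09  0.04]
```

View pics/f.png

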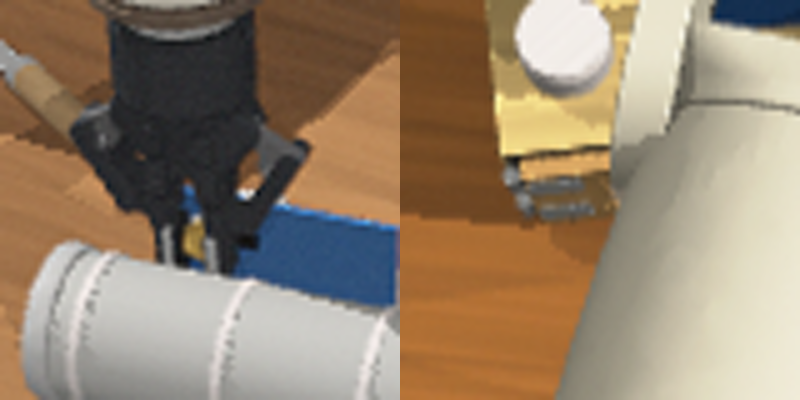

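The brass head is between the pads (left half, about (195,240)), and the visible part of the door is still parallel to the box front. I'll check that the grip holds steady, then hand in.

```bash
python3 -m crank '[[0.1,[0,-0.05,0],[0,0,0]],[0.1,[0,-0.05,0],[0,0,0]],[0.1,[0,-0.05,0],[0,0,0]],[0.1,[0,-0.05,0],[0,0,0]],[0.1,[0,-0.05,0],[0,0,0]],[0.1,[0,-0.05,0],[0,0,0]]]' && python3 pose.py && python3 -c "
from rig import order
print(order.close_job())"
```

```text
time: 8.85
tool_pos: [0.6891, 0.0051, 0.1796]
tool_rot: [0.0, -0.112, 0.994, 0.0]
force: [-0.5, -1.3, 5.8]
opening: 0.197
gripper_force: 92.6
t 8.85 box xyz [-0.0347 -0.0911  0.1796] F box [-0.8 -1.2  5.8] op 0.197 gf 92.6
rot err tool deg [ 0.01  0.01 -0.01] wrist [-0.24  0.08  0.06]
the job is handed in; nothing more can be done
None
```

I pushed the door shut onto its stop under the catch and handed the job in after about 9 s, with the bolt head held by its two upright flats at about 92 N.

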